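# Set and lock the pack feeder's sliding leg

## Robot

A 6-joint arm with a two-finger parallel gripper is mounted at the origin on the work surface. World frame = base frame: x ahead of the robot, y to its left, z up, the work surface at z = 0. Lengths are in m, angles in rad, forces in N, time in s.
With the tool pointing down it reaches from about 0.35 to 0.975 m from the base axis. Payload 4.9 kg.
Tool frame: the origin (TCP) lies on the centre line of the jaws, within the pads' length; the fingertips stand 8 mm ahead of it and the grasp point (between the pads) lies 11 mm behind it; z points along the fingers, y is the direction in which the jaws open and shut (so a half turn about z gives the same grasp; the last joint's range is limited). The gripper opens to 85 mm and grips with 20 to 120 N. Pads are 22 mm wide; open, the fingers measure 114 mm over their backs; the gripper's body (76 mm by 85 mm) begins 54 mm behind the grasp point. The pads swing forward as they close: fully open they stand 13 mm farther back than shut.
Start: joints at [1.008, 0.053, 1.613, -0, 1.476, -0.119], TCP at [0.268, 0.564, 0.239] pointing down, gripper open.
Joint ranges: [-3.01, 3.01], [-1.01, 2.22], [0.06, 2.58], [-1.02, 4.17], [0.09, 2.62], [-3.14, 3.14]. Speed limits (rad/s): [2.57, 2.57, 3.14, 3.14, 3.14, 3.14].

## Interface

Orientations are given as a rotation vector (axis times angle).
In Python, from station import get_obs, get_image, calibration, finish_job gives the robot as it stands. The module is installed in compiled form; this text tells all that it offers.
- The arm moves only by the shell command python3 -m jog 'ROWS' [FORCE]. ROWS is JSON, a list of rows, each a list of 7 numbers: the shift along the tool's x, y, z in cm, then the turn, a rotation vector about the tool's x, y, z in rad, then the closure in counts, from 0 (fully open) to 255 (shut). In form: [[dx, dy, dz, ax, ay, az, jaw], ...]. A call has 1 to 8 rows; each row is the pose to reach, as a shift and turn from the pose measured when the call began, along the tool's axes at that moment; what a row does not reach only later rows make up. A row lasts 1/12 s, in which the tool goes at most 41.7 mm and 7.16 degrees, less where a joint would pass 70% of its speed; a pose out of reach is approached as far as the arm can. A call with a gripper value outside its range is refused whole. The fingers move at their own pace and stop on an object; FORCE is the grip in N (left out, the last holds). Time passes only in rows, so rows that repeat a pose let the fingers close. It gives the time, the measured TCP pose, the force and the opening at its end, in the units of the state.
- get_obs(): the state, without advancing time (a new reading comes with each control period).
- get_image(name): name is "side" or "top" or "wrist"; returns the picture (420x560x3 uint8, red, green, blue); there is no depth.
- calibration(name): a dict with "vfov" (degrees; the focal length in pixels is half the picture's height over the tangent of half this angle, whatever the lens; pixels are square), "cx", "cy" (the principal point, pixels), "dist_coeffs" ([k1, k2, p1, p2, k3] as OpenCV has them; the pictures are not rectified), "R" (3x3) and "t" (3): a world point X has camera coordinates R X + t. Camera axes: x right, y down, z forward; pixel columns grow to the right and rows downward; lengths in m; the calibration is good to about 2 mm. A picture is of the moment at which its call begins: read the wrist's pose just before it. calibration takes no time and is no camera call; for the wrist camera it gives the pose at the moment of the call.
- finish_job(): hands the job in, once; it reports no verdict.
The state is a dict: "t": time; "q": joint angles; "dq": joint speeds; "effort": joint torques, N m; "tool_pos": TCP position; "tool_rot": TCP orientation; "contact_force": force on the tool from outside, world axes, zero at the start; "wrist_torque": the same for the moment, N m; "opening": finger opening in m.
Only numpy, scipy, OpenCV 4.12 (cv2) and the standard library are available. Lean on these libraries where they do the work, as an engineer would, in place of code of your own. Each camera call takes 0.05 s, during which the arm holds its last target. There are 200 camera calls.

## Task

On the control box press the three keys fully down one at a time, smallest first, then the medium one, then the largest, to put the pack feeder into setting mode. Then take the feeder's sliding leg by its grip bar, pull it out until its pointer is level with the raised steel length mark and, holding it there against its spring, slide along the bar to push the cam lever round until it is fully closed, against its stop. Finish while still gripping the leg's bar at the mark (do not let go), and leave the jars, cartons, cup and bin where they stand.

Things in the scene. Friction and masses are not known exactly. Their poses are not given: they have to be found in the camera images.
- feeder: pack feeder bolted to the table. Origin on the table, below the middle of the leg's deck when the leg is fully in. +x points along the leg's travel into the housing (away from the robot, give or take its yaw), +y left. Base plate 12 mm thick, x -160 to 220, y -130 to 110 mm; white housing x 120 to 220, y -100 to 100 mm, 85 mm tall.
- leg: sliding leg, axes as the feeder's. Origin at feeder x = -extension, y = -13, z = 34 mm, under the middle of its grip bar. Starts fully in (0), is pulled out to feeder -x by up to 120 mm, straight and level. A spring always pulls it back in (3.5 N at 0, plus 50 N/m, friction 1 N), also with the cam lever closed. Deck and rods lie below z = 34 mm.
- bar_top (a point): middle of the top edge of the leg's upright aluminium grip bar, 72 mm above the table. The bar is rigid with the leg: 12 mm thick (x), 118 mm long (y, 59 mm either side of this point), 38 mm tall down to the deck.
- pointer (a point): tip of the leg's pointer, a 5 mm wide steel finger that sticks out from the leg's deck towards the feeder's -y, 34 mm above the table; same feeder x as the middle of the grip bar, feeder y = -90 mm; moves with the leg.
- length_mark: the length mark: the one raised steel blade on the scale rail beside the pointer, 5 mm thick (x), 18 mm long (y), 22 mm tall, fixed. Origin at the centre of its foot, 26 mm above the table, feeder y = -112 mm, axes as the feeder's. The leg is at the mark when the pointer's x in this frame is 0; at the start the pointer is 40 to 85 mm to its +x side.
- cam_lever (a joint): flat steel cam lever that swings level, 4 mm above the bar's top, across the bar's +y end, on an upright pivot post carried by the leg at feeder x = 50 mm - extension, y = 54 mm. 0 = open, its tip swung 0.5 rad back towards -y over the bar; pushed to +y it grows to its stop, 0.50 = closed, square across the bar. Starts at 0 to 0.06. Stiff (0.1 N m): stays where left.
- lever_tip (a point): tip of the cam lever, 90 mm from its pivot, 84 mm above the table. The lever is 8 mm thick (12 mm at the tip), 16 mm tall (z 76 to 92 mm) and points from its pivot to feeder -x when closed. Fingers astride the bar in its -y half are clear of it; moving along the bar towards +y they run into it and push it shut.
- key_box: white control box fixed on the table, 110 x 200 x 45 mm tall, origin at the centre of its underside; three grey spring keys stand on its top in one row along its y, 62 mm apart, 10 mm to the -x side of its middle; their order varies.
- key_small_top (a point): centre of the top of the small key when not pressed: a round cap 16 mm across that stands 10 mm above a round collar 32 mm across, top 67 mm above the table (moves with the cap).
- key_small (a joint): travel of that key, 0 = up to 0.006 m = fully down; spring, about 5 N fully down; it comes back up by itself.
- key_medium_top (a point): centre of the top of the medium key when not pressed: a round cap 24 mm across that stands 10 mm above a round collar 40 mm across, top 67 mm above the table (moves with the cap).
- key_medium (a joint): travel of that key, 0 = up to 0.006 m = fully down; spring, about 5 N fully down; it comes back up by itself.
- key_large_top (a point): centre of the top of the large key when not pressed: a round cap 34 mm across that stands 10 mm above a round collar 50 mm across, top 67 mm above the table (moves with the cap).
- key_large (a joint): travel of that key, 0 = up to 0.006 m = fully down; spring, about 5 N fully down; it comes back up by itself.
- pill_bottle: white pill jar, 40 mm across, 75 mm tall, standing between the control box and the feeder. Origin at the centre of its underside. Leave alone.
- carton_small: small upright paper carton, 55 x 28 x 70 mm tall, between the control box and the feeder. Origin at the centre of its underside. Leave alone.
- stock_bin: loose open black stock bin, 100 x 120 x 70 mm tall, behind the control box. Origin at the centre of its underside. Leave alone.
- carton_flat: flat white carton, 100 x 70 x 28 mm tall, far side of the table. Origin at the centre of its underside. Leave alone.
- amber_bottle: amber bottle, 52 mm across, 100 mm tall, to the robot's right of the feeder. Origin at the centre of its underside. Leave alone.
- carton_tall: upright cardboard carton, 60 x 45 x 120 mm tall, to the right of the feeder. Origin at the centre of its underside. Leave alone.
- measuring_cup: white open cup, 64 mm across, 70 mm tall, to the right of the feeder. Origin at the centre of its underside. Leave alone.

How it is judged:
By the outcome, as a careful person would: the job done as asked, in the order asked, and still so for the second after the job is handed in, while the arm keeps its last pose, push and grip.
It also fails if it takes over 58 s, if anything falls off the work surface, if the arm or the gripper's body presses on something with over 40 N, if the wrist force passes 120 N, or if a joint passes its speed limit or range.

## Working session

There is one attempt and no reset: what is moved stays moved. The work goes in short steps, Python scripts to look and compute and a shell command to move; the robot and the scene stay as the last step left them, time stands still between calls to the robot, and variables do not carry over. Pictures are saved under pics/ and viewed, about 8 in all and at most 12, crops included, and the job is handed in when it is done.

```bash
mkdir -p pics; cat > h.py <<'E'
import numpy as np, cv2
from station import get_obs,get_image,calibration
from scipy.spatial.transform import Rotation as Ro
def K(c):
    f=210/np.tan(np.radians(c["vfov"])/2); return np.array([[f,0,c["cx"]],[0,f,c["cy"]],[0,0,1.]])
def shot(n,fn):
    c=calibration(n); im=get_image(n); cv2.imwrite("pics/"+fn,im[:,:,::-1]); np.save("pics/"+fn+".npy",c,allow_pickle=True); return c
def load(fn): return np.load("pics/"+fn+".npy",allow_pickle=True).item()
def px2w(c,uv,z):
    n=cv2.undistortPoints(np.array([[uv]],float),K(c),np.array(c["dist_coeffs"],float))[0,0]
    R=np.array(c["R"]);t=np.array(c["t"]); d=R.T@np.array([n[0],n[1],1]); o=-R.T@t
    return o+d*(z-o[2])/d[2]
def w2px(c,X):
    return cv2.projectPoints(np.array([X],float),cv2.Rodrigues(np.array(c["R"]))[0],np.array(c["t"],float),K(c),np.array(c["dist_coeffs"],float))[0][0,0]
def totool(dw):  # world vector m -> tool cm
    o=get_obs(); return Ro.from_rotvec(o["tool_rot"]).inv().apply(dw)*100
E
python3 - <<'E'
from h import *
for n in("top","side","wrist"):
    shot(n,n+"1.png")
import cv2
o=get_obs();print(o); print(Ro.from_rotvec(o["tool_rot"]).as_matrix().round(3))
E
```

```text
{'t': 0.15, 'q': array([ 1.00798556e+00,  5.32209075e-02,  1.61397436e+00, -2.59226110e-06,
        1.47599633e+00, -1.19021798e-01]), 'dq': array([ 0.00173192, -0.00278866, -0.00508711,  0.00095442,  0.00014747,
        0.00119364]), 'effort': array([-2.79647411e-04, -3.94241488e+01, -3.70723093e+01, -1.65948750e-04,
        4.67433420e-03, -1.04055013e-05]), 'tool_pos': array([0.2681124 , 0.56405011, 0.23833822]), 'tool_rot': array([-6.91277894e-01, -3.06404801e+00,  2.36802857e-03]), 'contact_force': array([ 0.45872464,  0.11018232, -0.01571384]), 'wrist_torque': array([-0.01428605, -0.03505885,  0.01091478]), 'opening': 0.0853616461075504}
[[-0.903  0.429 -0.001]
 [ 0.429  0.903 -0.001]
 [ 0.    -0.002 -1.   ]]
```

View pics/top1.png

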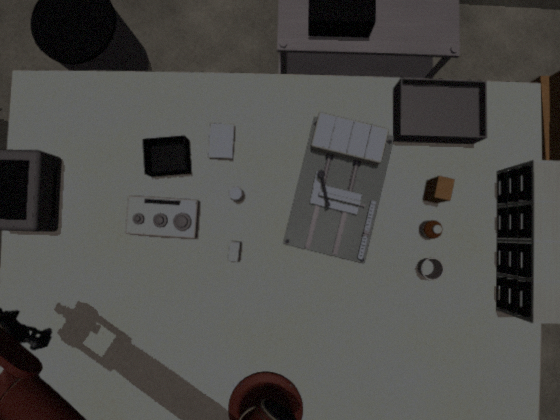

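View pics/wrist1.png

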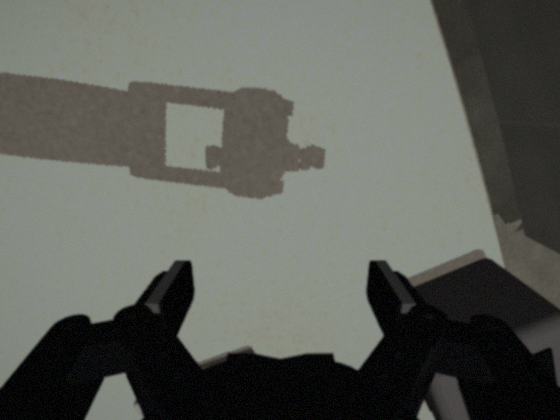

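Top view: key box at (163,217), with keys small (138,219), medium (160,221) and large (182,222). The feeder is at about (340,190), its lever near (323,185) and its scale near (368,225). I'll enlarge a crop.

```bash
python3 - <<'E'
from h import *
im=cv2.imread("pics/top1.png")
a=cv2.resize(im[105:270,275:400],None,fx=3.6,fy=3.6,interpolation=cv2.INTER_CUBIC)
b=cv2.resize(im[190:245,120:205],None,fx=3.6,fy=3.6,interpolation=cv2.INTER_CUBIC)
o=np.zeros((a.shape[0],a.shape[1]+b.shape[1],3),np.uint8);o[:,:a.shape[1]]=a;o[:b.shape[0],a.shape[1]:]=b
cv2.imwrite("pics/crop1.png",np.clip(o*1.8,0,255).astype(np.uint8));print(o.shape,a.shape)
c=load("top1.png")
for n,p in dict(s=(138,219),m=(160,221),l=(182,222)).items(): print(n,px2w(c,p,.067))
print(px2w(c,(236,193),.075),px2w(c,(235,250),.07))
E
```

```text
(594, 756, 3) (594, 450, 3)
s [0.53025191 0.36600762 0.067     ]
m [0.52643638 0.30408558 0.067     ]
l [0.5253826  0.24261938 0.067     ]
[0.60900881 0.0947935  0.075     ] [0.45259477 0.09308072 0.07      ]
```

View pics/crop1.png

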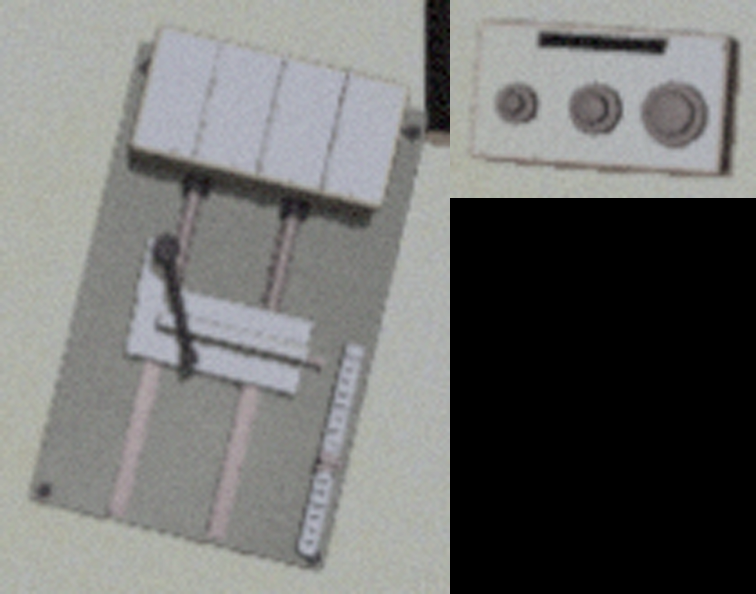

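```bash
cat > fit.py <<'E'
from h import *
c=load("top1.png")
q=lambda u,v:(u/3.6+275-.36,v/3.6+105-.36)
P=[((32,498),-160,110,12),((322,570),-160,-130,12),((425,110),220,-130,12),
   ((408,92),220,-100,85),((158,28),220,100,85)]
W=np.array([px2w(c,q(*p[0]),p[3]/1000)[:2] for p in P]);F=np.array([[p[1],p[2]] for p in P])/1000
mu=W.mean(0);mf=F.mean(0);A=(F-mf);B=W-mu
th=np.arctan2((A[:,0]*B[:,1]-A[:,1]*B[:,0]).sum(),(A*B).sum())
R=np.array([[np.cos(th),-np.sin(th)],[np.sin(th),np.cos(th)]]);o=mu-R@mf
f2w=lambda x,y:R@[x,y]+o
w2f=lambda w:R.T@(np.array(w)[:2]-o)
if __name__=="__main__":
    print("yaw",th,"o",o,"res mm",((F@R.T+o-W)*1000).round(1).tolist())
    for n,p,z in(("ptr",(321,366),.034),("mark top",(328,461),.048),("mark foot",(328,461),.026),("barL",(157,322),.072),("pivot",(166,250),.092),("tip",(189,360),.092)):
        print(n,(w2f(px2w(c,q(*p),z))*1000).round(1))
    r=lambda u,v:((u-450)/3.6+120-.36,v/3.6+190-.36)
    for n,p in dict(s=(515,101),m=(595,104),l=(671,113)).items(): 
        w=px2w(c,r(*p),.067);print(n,w.round(4),totool(w+[0,0,.05]-get_obs()["tool_pos"]).round(2))
E
python3 fit.py
```

```text
yaw -0.20802318141551338 o [ 0.60410733 -0.17736424] res mm [[-4.0, 2.7], [-2.5, -0.4], [-2.0, -2.0], [5.7, -1.7], [2.9, 1.4]]
ptr [ -1.7 -88.5]
mark top [ -73.6 -108.4]
mark foot [ -72.8 -111.9]
barL [-1.5 46.6]
pivot [51.3 53.5]
tip [-25.7  17.6]
s [0.5338 0.367  0.067 ] [-32.46  -6.37  12.14]
m [0.5333 0.3046 0.067 ] [-35.09 -12.03  12.15]
l [0.528  0.2454 0.067 ] [-37.15 -17.6   12.15]
```

```bash
python3 -m jog '[[-32.5,-6.4,6,0,0,0,255],[-32.5,-6.4,6,0,0,0,255],[-32.5,-6.4,6,0,0,0,255],[-32.5,-6.4,6,0,0,0,255],[-32.5,-6.4,6,0,0,0,255],[-32.5,-6.4,6,0,0,0,255],[-32.5,-6.4,6,0,0,0,255],[-32.5,-6.4,6,0,0,0,255]]' 40; python3 -m jog '[[0,0,0,0,0,0,255],[0,0,0,0,0,0,255],[0,0,0,0,0,0,255]]'
python3 - <<'E'
from h import *
c=shot("wrist","w2.png");o=get_obs();print(o["tool_pos"],o["opening"])
for w in((.5338,.367,.067),(.5333,.3046,.067),(.528,.2454,.067)):print(w2px(c,w), totool(np.array(w)-o["tool_pos"]).round(2))
E
```

```text
t: 0.82
tool_pos: [0.5325, 0.3671, 0.1783]
tool_rot: [-0.691, -3.064, 0.003]
contact_force: [0.1, 1.1, 0.2]
opening: 0.0001
t: 1.07
tool_pos: [0.5321, 0.3671, 0.1778]
tool_rot: [-0.692, -3.062, 0.003]
contact_force: [1.0, 0.3, -0.4]
opening: -0.0004
[0.53176638 0.36774482 0.17832027] -2.6284763593223033e-05
[281.13945861 207.94630332] [-0.23  0.04 11.13]
[217.33861372 236.15526195] [-2.86 -5.62 11.14]
[158.38686873 256.67422836] [ -4.92 -11.19  11.15]
```

View pics/w2.png

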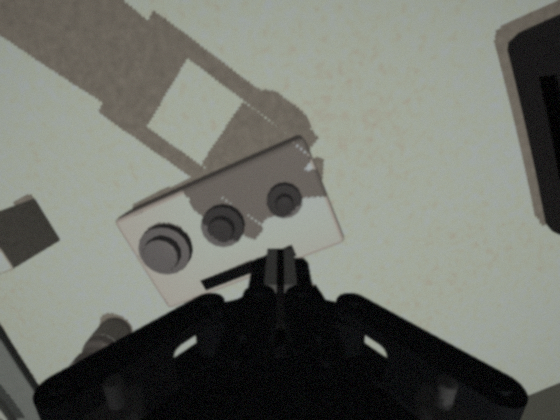

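Cap tops in the wrist view: small (285,201), medium (220,229), large (159,250).

```bash
python3 - <<'E'
from h import *
c=load("w2.png");o=get_obs();W=[]
for p in((285,201),(220,229),(159,250)):
    w=px2w(c,p,.067);W.append(w);print(w.round(4),totool(w-o["tool_pos"]).round(2))
print(np.linalg.norm(np.diff(W,axis=0),axis=1))
E
```

```text
[0.5296 0.3726 0.067 ] [ 0.39  0.37 11.13]
[0.5283 0.3101 0.067 ] [-2.17 -5.34 11.14]
[0.5225 0.2496 0.067 ] [ -4.24 -11.05  11.15]
[0.06258781 0.060742  ]
```

```bash
python3 -m jog '[[0.2,0.3,4,0,0,0,255],[0.2,0.3,7,0,0,0,255],[0.2,0.3,9.5,0,0,0,255],[0.2,0.3,9.9,0,0,0,255],[0.2,0.3,9.9,0,0,0,255]]'; python3 -m jog '[[0,0,0.4,0,0,0,255],[0,0,0.7,0,0,0,255],[0,0,0.7,0,0,0,255]]';python3 -m jog '[[0,0,0.2,0,0,0,255],[0,0,0.3,0,0,0,255],[0,0,0.3,0,0,0,255]]'
```

```text
t: 1.53
tool_pos: [0.5287, 0.3717, 0.0775]
tool_rot: [-0.686, -3.061, 0.006]
contact_force: [0.4, 0.4, -0.1]
opening: 0.0001
t: 1.78
tool_pos: [0.5294, 0.3731, 0.0726]
tool_rot: [-0.686, -3.063, 0.002]
contact_force: [-1.2, 1.7, 2.3]
opening: 0.0002
t: 2.03
tool_pos: [0.5302, 0.3736, 0.0709]
tool_rot: [-0.686, -3.065, -0.001]
contact_force: [-0.7, 1.6, 2.9]
opening: -0.0
```

```bash
python3 -m jog '[[0,0,0.2,0,0,0,255],[0,0,0.25,0,0,0,255],[0,0,0.25,0,0,0,255]]';python3 -m jog '[[0,0,0.2,0,0,0,255],[0,0,0.2,0,0,0,255]]';python3 -m jog '[[0,0,0.2,0,0,0,255],[0,0,0.2,0,0,0,255]]'
```

```text
t: 2.28
tool_pos: [0.5304, 0.3737, 0.069]
tool_rot: [-0.687, -3.065, -0.002]
contact_force: [-3.0, -0.2, 6.8]
opening: -0.0001
t: 2.45
tool_pos: [0.5305, 0.3737, 0.0689]
tool_rot: [-0.687, -3.064, -0.001]
contact_force: [-5.8, -2.2, 12.8]
opening: -0.0005
t: 2.62
tool_pos: [0.5305, 0.3738, 0.0689]
tool_rot: [-0.686, -3.064, -0.0]
contact_force: [-6.0, -3.0, 13.2]
opening: -0.0
```

```bash
python3 -m jog '[[0,0,-2,0,0,0,255],[0,0,-3,0,0,0,255],[-2.5,-5.7,-3,0,0,0,255],[-2.5,-5.7,-3,0,0,0,255],[-2.5,-5.7,-1,0,0,0,255],[-2.5,-5.7,-0.4,0,0,0,255],[-2.5,-5.7,0.1,0,0,0,255],[-2.5,-5.7,0.1,0,0,0,255]]';python3 -m jog '[[0,0,0.2,0,0,0,255],[0,0,0.2,0,0,0,255]]';python3 -m jog '[[0,0,0.2,0,0,0,255],[0,0,0.2,0,0,0,255]]'
```

```text
t: 3.28
tool_pos: [0.5292, 0.3111, 0.0692]
tool_rot: [-0.686, -3.064, 0.003]
contact_force: [-2.2, -1.8, 4.4]
opening: 0.0001
t: 3.45
tool_pos: [0.5294, 0.3113, 0.069]
tool_rot: [-0.684, -3.064, 0.006]
contact_force: [-4.1, -3.3, 10.9]
opening: 0.0
t: 3.62
tool_pos: [0.5294, 0.3114, 0.0689]
tool_rot: [-0.682, -3.063, 0.009]
contact_force: [-5.2, -4.7, 11.4]
opening: -0.0001
```

```bash
python3 -m jog '[[0,0,-2,0,0,0,255],[0,0,-3,0,0,0,255],[-2.1,-5.8,-3,0,0,0,255],[-2.1,-5.8,-3,0,0,0,255],[-2.1,-5.8,-1,0,0,0,255],[-2.1,-5.8,-0.4,0,0,0,255],[-2.1,-5.8,0.1,0,0,0,255],[-2.1,-5.8,0.1,0,0,0,255]]';python3 -m jog '[[0,0,0.2,0,0,0,255],[0,0,0.2,0,0,0,255]]';python3 -m jog '[[0,0,0.2,0,0,0,255],[0,0,0.2,0,0,0,255]]'
python3 - <<'E'
from fit import *
o_=get_obs();h=f2w(-30,-48);print(h);print(totool(np.r_[h,.25]-o_["tool_pos"]).round(2)); M=Ro.from_rotvec(o_["tool_rot"]).as_matrix();print(M.round(3),np.arctan2(M[1,1],M[0,1]),th,o_["q"])
E
```

```text
t: 4.28
tool_pos: [0.524, 0.2501, 0.0694]
tool_rot: [-0.681, -3.063, 0.012]
contact_force: [-0.8, -2.0, 5.0]
opening: -0.0
t: 4.45
tool_pos: [0.5243, 0.2505, 0.0689]
tool_rot: [-0.679, -3.063, 0.014]
contact_force: [-3.4, -4.8, 9.4]
opening: -0.0002
t: 4.62
tool_pos: [0.5244, 0.2506, 0.0689]
tool_rot: [-0.676, -3.063, 0.019]
contact_force: [-6.5, -5.3, 12.8]
opening: 0.0
[-38.66237839 -40.94675348]
[ 1820.52 -5386.22    53.89]
[[-0.907  0.421 -0.007]
 [ 0.421  0.907 -0.011]
 [ 0.002 -0.013 -1.   ]] 1.1363511677698492 -0.20802318141551338 [ 0.32135792  0.12235421  1.83920753 -0.00836361  1.19025495 -0.81183378]
```

```bash
python3 -m jog '[[0,0,-4,0,0,0,255],[0,0,-8,0,0,0,200],[0,0,-12,0,0,0.1,100],[0,0,-16,0,0,0.2,0],[0,0,-18,0,0,0.3,0],[0,0,-18,0,0,0.4,0],[0,0,-18,0,0,0.5,0],[0,0,-18,0,0,0.6,0]]'
python3 - <<'E'
from fit import *
o_=get_obs();h=f2w(-.03,-.048);print(h);print(totool(np.r_[h,.25]-o_["tool_pos"]).round(2)); M=Ro.from_rotvec(o_["tool_rot"]).as_matrix();print(M.round(3))
print(Ro.from_matrix(M.T@np.array([[-np.sin(-th)*-1*-1,np.cos(th),0],[0,0,0],[0,0,-1]])) if 0 else 0)
Y=np.array([np.cos(th),np.sin(th),0]);Z=np.array([0,0,-1.]);T=np.c_[np.cross(Y,Z),Y,Z]
print(Ro.from_matrix(M.T@T).as_rotvec())
E
```

```text
t: 5.28
tool_pos: [0.5259, 0.2536, 0.2499]
tool_rot: [-1.558, -2.727, 0.018]
contact_force: [-0.2, 1.0, -0.7]
opening: 0.0831
[ 0.56484085 -0.21813363]
[-42.61 -20.61   0.42]
[[-0.508  0.861 -0.006]
 [ 0.861  0.508 -0.01 ]
 [-0.005 -0.01  -1.   ]]
0
[-0.00784189  0.00886845  0.74089305]
```

```bash
python3 -m jog '[[-42.6,-20.6,0.4,0,0.01,0.12,0],[-42.6,-20.6,0.4,0,0.01,0.24,0],[-42.6,-20.6,0.4,0,0.01,0.36,0],[-42.6,-20.6,0.4,0,0.01,0.48,0],[-42.6,-20.6,0.4,-0.01,0.01,0.6,0],[-42.6,-20.6,0.4,-0.01,0.01,0.72,0],[-42.6,-20.6,0.4,-0.01,0.01,0.74,0],[-42.6,-20.6,0.4,-0.01,0.01,0.74,0]]'
python3 -m jog '[[0,0,0,0,0,0,0]]'
python3 - <<'E'
from h import *
o=get_obs();print(o["tool_pos"],o["q"])
E
```

```text
t: 5.95
tool_pos: [0.5536, -0.0808, 0.25]
tool_rot: [2.439, 1.981, 0.005]
contact_force: [0.1, 0.9, -0.6]
opening: 0.0855
t: 6.03
tool_pos: [0.5541, -0.0861, 0.2499]
tool_rot: [2.443, 1.973, 0.002]
contact_force: [-0.8, 0.4, -0.6]
opening: 0.0851
[ 0.55405411 -0.08611044  0.24994716] [-2.86942059e-01 -1.08099644e-01  1.75278796e+00  7.03102867e-05
  1.49467502e+00 -7.47414589e-02]
```

```bash
python3 -m jog '[[-4,0,0,0,0,0,0],[-8,1,0,0,0,0,0],[-12,2,0,0,0,0,0],[-13,3.7,0,0,0,0,0],[-13,3.7,0,0,0,0,0],[-13,3.7,0,0,0,0,0]]'
python3 - <<'E'
from fit import *
o_=get_obs();print(w2f(o_["tool_pos"]),o_["tool_pos"])
c=shot("wrist","w3.png")
for n,x,y,z in(("ptr",0,-90,34),("mark",-73,-112,48),("barR",0,-72,72),("barL",0,46,72)): print(n,w2px(c,np.r_[f2w(x/1e3,y/1e3),z/1e3]))
E
```

```text
t: 6.53
tool_pos: [0.5634, -0.2208, 0.2495]
tool_rot: [2.444, 1.973, 0.002]
contact_force: [-0.1, -0.3, -1.1]
opening: 0.0854
[-0.03088317 -0.05087661] [ 0.56338263 -0.22076583  0.24954195]
ptr [305.60638389 210.15575105]
mark [245.57844923 231.36563048]
barR [308.82166484 205.43910544]
barL [311.59963085  90.40337055]
```

View pics/w3.png

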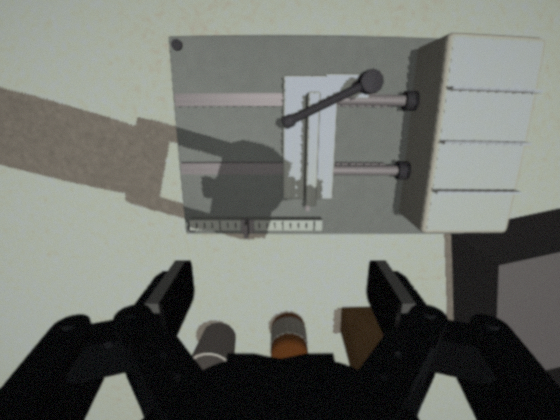

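Wrist view: bar runs along x≈312 from row 92 to about 195, pointer tip near (306,207), mark near (249,227), lever from (371,82) to (288,122). Enlarging the scale area.

```bash
python3 - <<'E'
import cv2,numpy as np
im=cv2.imread("pics/w3.png")[75:250,180:330]
cv2.imwrite("pics/crop3.png",np.clip(cv2.resize(im,None,fx=3.4,fy=3.4,interpolation=cv2.INTER_CUBIC)*1.7,0,255).astype(np.uint8)) 
im=cv2.imread("pics/w3.png")[180:245,180:330]
cv2.imwrite("pics/crop3.png",np.clip(cv2.resize(im,None,fx=5,fy=5,interpolation=cv2.INTER_CUBIC)*1.7,0,255).astype(np.uint8))
E
```

```text
(no output)
```

View pics/crop3.png

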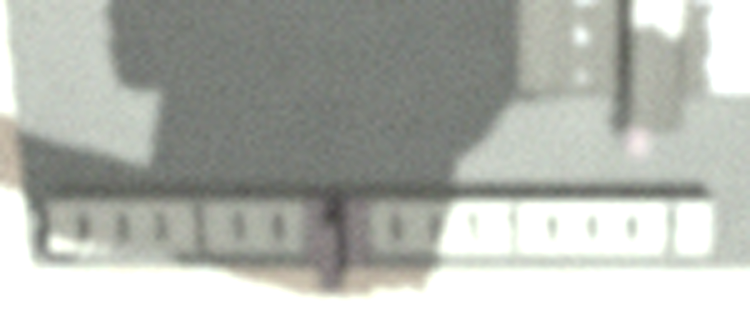

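```bash
python3 - <<'E'
from fit import *
c=load("w3.png");o_=get_obs()
g=lambda n,p,z:print(n,(w2f(px2w(c,p,z))*1000).round(1))
g("ptr",(307.3,208.5),.034);g("marktop",(246.5,228),.048);g("markfoot",(248,228),.026)
g("barL",(313,92),.072);g("barR",(307.5,205),.072);g("plateBL",(168,37),.012);g("plateBR",(187,233),.012);g("hous",(450,34),.085);g("housBR",(415,231),.085)
g("pivot",(371,79),.092);g("tip",(288,121),.092)
print((w2f(o_["tool_pos"])*1000).round(1))
E
```

```text
ptr [  2.  -87.9]
marktop [ -71.7 -107.6]
markfoot [ -72.4 -116.4]
barL [ 1.4 44.5]
barR [ -1.5 -71.5]
plateBL [-156.8  108.8]
plateBR [-156.4 -129. ]
hous [124.6  95.8]
housBR [114.9 -97.4]
pivot [52.  54.9]
tip [-23.5  17.5]
[-31.2 -50.1]
```

```bash
python3 -m jog '[[1,3.1,4,0,0,0.01,0],[1,3.1,8,0,0,0.01,0],[1,3.1,12,0,0,0.01,0],[1,3.1,16,0,0,0.01,0],[1,3.1,18,0,0,0.01,0],[1,3.1,19.5,0,0,0.01,60],[1,3.1,20,0,0,0.01,100],[1,3.1,20,0,0,0.01,100]]' 40
python3 -m jog '[[0,0,0,0,0,0,150],[0,0,0,0,0,0,255],[0,0,0,0,0,0,255],[0,0,0,0,0,0,255],[0,0,0,0,0,0,255],[0,0,0,0,0,0,255]]' 40
python3 -c "
from fit import *
print(w2f(get_obs()['tool_pos'])*1e3)"
```

```text
t: 7.25
tool_pos: [0.5957, -0.2152, 0.0491]
tool_rot: [-2.451, -1.964, -0.002]
contact_force: [-0.3, 0.1, 0.4]
opening: 0.0526
t: 7.75
tool_pos: [0.5978, -0.216, 0.052]
tool_rot: [2.449, 1.962, 0.006]
contact_force: [2.3, 0.7, 5.6]
opening: 0.0115
[  1.82980318 -39.14902299]
```

```bash
python3 -m jog '[[0,-1.5,0,0,0,0,255],[0,-3,0,0,0,0,255],[0,-4.5,0,0,0,0,255],[0,-6,0,0,0,0,255],[0,-6.8,0,0,0,0,255],[0,-7.2,0,0,0,0,255],[0,-7.2,0,0,0,0,255],[0,-7.2,0,0,0,0,255]]'
python3 -c "
from fit import *
o=get_obs();print(w2f(o['tool_pos'])*1e3,o['wrist_torque'])
c=shot('wrist','w4.png');shot('side','s4.png')
im=cv2.imread('pics/w4.png');s=cv2.imread('pics/s4.png')
cv2.imwrite('pics/v4.png',np.clip(np.hstack([im[:,80:480],s[:,80:480]])*1.6,0,255).astype(np.uint8))
for y,z in((-112,48),(-112,26)):print(w2px(c,np.r_[f2w(-.073,y/1e3),z/1e3]),w2px(load('s4.png'),np.r_[f2w(-.073,y/1e3),z/1e3]))
"
```

```text
t: 8.42
tool_pos: [0.5282, -0.2009, 0.052]
tool_rot: [2.447, 1.961, 0.008]
contact_force: [5.4, -1.2, -2.7]
opening: 0.0111
[-69.42857821 -38.66568728] [-0.1507528  -0.44923174  0.11942618]
[276.26270572 374.78512443] [306.03634934 180.34626046]
[276.38895734 347.88807285] [305.70199408 186.83219452]
```

View pics/v4.png

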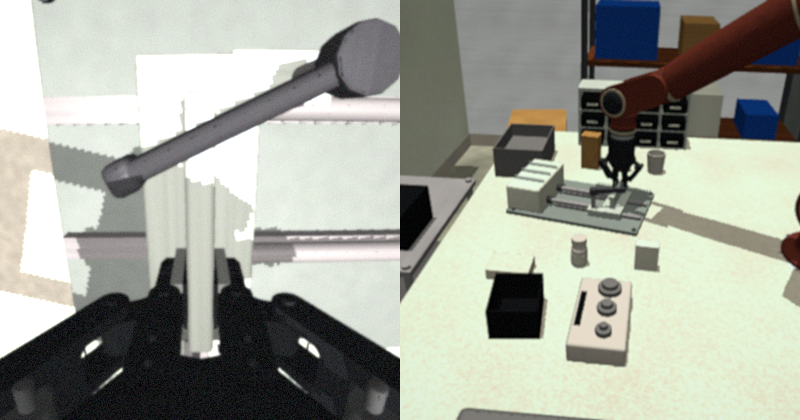

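```bash
python3 -c "
from h import *
c=shot('top','t5.png')
t=np.mean([get_image('top') for _ in range(6)],0)[:,:,::-1]
s=np.mean([get_image('side') for _ in range(6)],0)[:,:,::-1]
np.save('pics/t5avg.npy',t)
f=lambda a,k:cv2.resize(np.clip(a*1.7,0,255).astype(np.uint8),None,fx=k,fy=k,interpolation=cv2.INTER_CUBIC)
A=f(t[160:270,300:400],4);B=f(s[150:240,180:270],4)
o=np.zeros((440,760,3),np.uint8);o[:A.shape[0],:400]=A;o[:360,400:760]=B
cv2.imwrite('pics/v5.png',o)
"
```

```text
(no output)
```

View pics/v5.png

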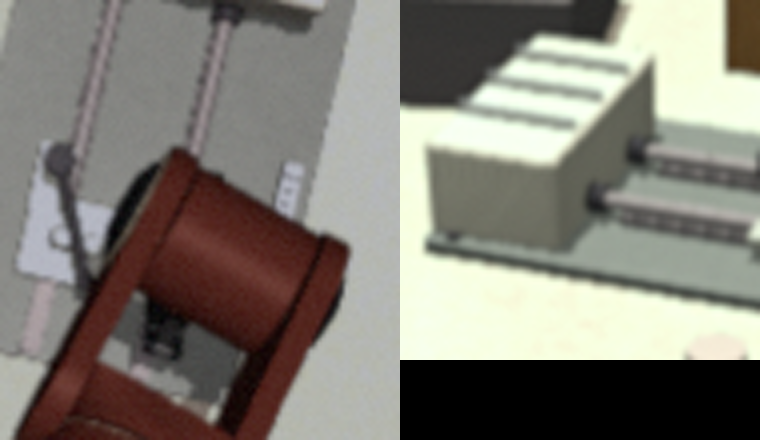

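```bash
python3 -m jog '[[0,-0.45,0,0,0,0,255],[0,-0.45,0,0,0,0,255],[0,-0.45,0,0,0,0,255]]' 20;python3 -m jog '[[0.5,0,0,0,0,0,255],[1,0,0,0,0,0,255],[1.5,0,0,0,0,0,255],[2,0,0,0,0,0,255],[2,0,0,0,0,0,255]]' 20
python3 -c "
from fit import *
print(w2f(get_obs()['tool_pos'])*1e3)"
```

```text
t: 9.42
tool_pos: [0.5248, -0.2001, 0.0521]
tool_rot: [2.445, 1.96, 0.01]
contact_force: [6.6, -0.5, -3.1]
opening: 0.0115
t: 9.83
tool_pos: [0.5284, -0.1925, 0.0531]
tool_rot: [2.428, 1.949, -0.015]
contact_force: [-2.1, -41.7, -10.0]
opening: 0.0111
[-70.91139404 -30.47200821]
```

```bash
python3 -m jog '[[0,0,0,0,0,0,212],[0,0,0,0,0,0,212],[0,0,0,0,0,0,212]]' 20
python3 -c "
from fit import *
o=get_obs();print(w2f(o['tool_pos'])*1e3,o['opening'],o['contact_force'])
M=Ro.from_rotvec(o['tool_rot']).as_matrix();print(M.round(3))"
```

```text
t: 10.08
tool_pos: [0.5301, -0.1951, 0.0545]
tool_rot: [2.425, 1.944, -0.013]
contact_force: [4.4, -4.6, -0.7]
opening: 0.0143
[-68.75842198 -32.60911917] 0.014293002910241671 [ 4.43639475 -4.64867615 -0.6830301 ]
[[ 0.218  0.976  0.015]
 [ 0.976 -0.217 -0.032]
 [-0.028  0.021 -0.999]]
```

```bash
python3 -m jog '[[0,-0.4,0.25,0.02,0.028,0,212],[0,-0.4,0.25,0.02,0.028,0,212],[0.5,-0.4,0.25,0.02,0.028,0,212],[1,-0.4,0.25,0.02,0.028,0,212],[1.5,-0.4,0.25,0.02,0.028,0,212],[2,-0.4,0.25,0.02,0.028,0,212],[2,-0.4,0.25,0.02,0.028,0,212]]'
python3 -c "
from fit import *
o=get_obs();print(w2f(o['tool_pos'])*1e3,o['opening'],o['contact_force'])
M=Ro.from_rotvec(o['tool_rot']).as_matrix();print(M.round(3))"
```

```text
t: 10.67
tool_pos: [0.5334, -0.1764, 0.0535]
tool_rot: [2.444, 1.959, 0.005]
contact_force: [5.8, -3.9, 1.8]
opening: 0.0145
[-69.41027711 -13.63930468] 0.0144940079195865 [ 5.77466067 -3.94884784  1.81493635]
[[ 0.218  0.976  0.008]
 [ 0.976 -0.218 -0.005]
 [-0.003  0.009 -1.   ]]
```

```bash
python3 -m jog '[[0.6,-0.5,0,0,0,0,212],[1.2,-0.5,0,0,0,0,212],[1.8,-0.5,0,0,0,0,212],[2.4,-0.5,0,0,0,0,212],[3,-0.5,0,0,0,0,212],[3.6,-0.5,0,0,0,0,212],[4.2,-0.5,0,0,0,0,212],[4.5,-0.5,0,0,0,0,212]]'
python3 -m jog '[[0.2,-0.2,0,0,0,0,212],[0.3,-0.2,0,0,0,0,212],[0.3,-0.2,0,0,0,0,212]]'
python3 -c "
from fit import *
o=get_obs();print(w2f(o['tool_pos'])*1e3,o['opening'],o['contact_force'])
M=Ro.from_rotvec(o['tool_rot']).as_matrix();print(M.round(3))"
```

```text
t: 11.33
tool_pos: [0.5413, -0.134, 0.0561]
tool_rot: [2.437, 1.953, 0.008]
contact_force: [4.3, -7.5, 2.8]
opening: 0.0142
t: 11.58
tool_pos: [0.5422, -0.1327, 0.0577]
tool_rot: [2.431, 1.949, 0.011]
contact_force: [4.9, -4.5, -0.8]
opening: 0.0145
[-69.84125547  30.92120327] 0.014497642939681995 [ 4.90793882 -4.52170769 -0.79945834]
[[ 0.218  0.976  0.022]
 [ 0.976 -0.218 -0.016]
 [-0.011  0.025 -1.   ]]
```

```bash
python3 -m jog '[[0.2,-0.4,0.5,0.025,0.01,0,212],[0.4,-0.4,0.6,0.025,0.01,0,212],[0.6,-0.4,0.6,0.025,0.01,0,212],[0.8,-0.4,0.6,0.025,0.01,0,212],[0.8,-0.4,0.6,0.025,0.01,0,212]]'
python3 -m jog '[[0.2,-0.1,0,0,0,0,212],[0.3,-0.1,0,0,0,0,212],[0.3,-0.1,0,0,0,0,212]]'
python3 -c "
from fit import *
o=get_obs();print(w2f(o['tool_pos'])*1e3,o['opening'],o['contact_force'])
M=Ro.from_rotvec(o['tool_rot']).as_matrix();print(M.round(3))
c=shot('wrist','w6.png');shot('top','t6.png')
t=np.mean([get_image('top') for _ in range(8)],0)[:,:,::-1]
f=lambda a,k:cv2.resize(np.clip(a*1.7,0,255).astype(np.uint8),None,fx=k,fy=k,interpolation=cv2.INTER_CUBIC)
A=f(t[160:265,300:400],4);o=np.zeros((420,800,3),np.uint8);o[:,:400]=A;o[:,400:]=cv2.imread('pics/w6.png')[:,80:480];cv2.imwrite('pics/v6.png',o)"
```

```text
t: 12.0
tool_pos: [0.544, -0.1275, 0.0553]
tool_rot: [2.442, 1.957, 0.003]
contact_force: [5.6, -8.5, 4.9]
opening: 0.0146
t: 12.25
tool_pos: [0.5458, -0.1278, 0.0572]
tool_rot: [2.435, 1.951, 0.003]
contact_force: [4.0, -10.3, -0.0]
opening: 0.0146
[-67.26482338  36.42422617] 0.014642823559838862 [ 4.02312714e+00 -1.03312420e+01 -9.73488547e-03]
[[ 0.218  0.976  0.015]
 [ 0.976 -0.218 -0.016]
 [-0.012  0.018 -1.   ]]
```

View pics/v6.png

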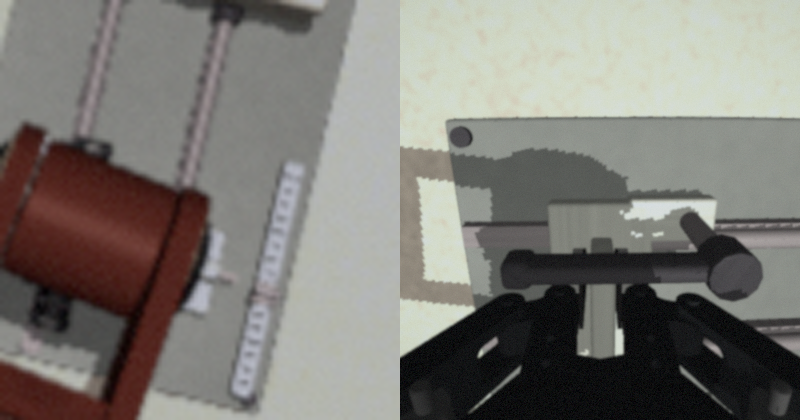

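```bash
python3 -c "
from fit import *
c=load('t6.png')
q=lambda u,v:(u/4+300-.375,v/4+160-.375)
print('ptr',w2f(px2w(c,q(234,278),.034))*1e3)
for z in(.026,.037,.048):print('mark',z,w2f(px2w(c,q(262,294),z))*1e3)
print('deckR corners',w2f(px2w(c,q(223,230),.034))*1e3,w2f(px2w(c,q(206,310),.034))*1e3)
"
```

```text
ptr [-68.28686986 -87.39037951]
mark 0.026 [ -74.38639846 -110.47316552]
mark 0.037 [ -74.7949828  -108.72816811]
mark 0.048 [ -75.20356714 -106.98317071]
deckR corners [-37.09454394 -72.17849442] [-94.82540319 -73.23616322]
```

```bash
python3 -m jog '[[0.2,-0.3,0.5,0.018,0.012,0,212],[0.2,-0.6,0.6,0.018,0.012,0,212],[0.2,-0.8,0.6,0.018,0.012,0,212],[0.2,-0.8,0.6,0.018,0.012,0,212]]'
python3 -c "
from fit import *
o=get_obs();print(w2f(o['tool_pos'])*1e3,o['opening'],o['contact_force'])"
```

```text
t: 13.08
tool_pos: [0.5425, -0.1273, 0.0547]
tool_rot: [2.443, 1.958, 0.006]
contact_force: [6.2, -6.3, 3.3]
opening: 0.0142
[-70.58307152  36.26539154] 0.014226280096936146 [ 6.18792151 -6.32749113  3.3109527 ]
```

```bash
python3 -m jog '[[0.3,-0.4,0.3,0,0,0,212],[0.6,-0.6,0.4,0,0,0,212],[0.8,-0.6,0.4,0,0,0,212],[0.9,-0.6,0.4,0,0,0,212],[0.9,-0.6,0.4,0,0,0,212]]'
python3 -c "
from fit import *
o=get_obs();print(w2f(o['tool_pos'])*1e3,o['opening'],o['contact_force'])"
python3 -m jog '[[0.4,-0.2,0.2,0.0,0.0,0,212],[0.8,-0.2,0.3,0,0,0,212],[0.8,-0.2,0.3,0,0,0,212],[0.8,-0.2,0.3,0,0,0,212]]'
python3 -c "
from fit import *
o=get_obs();print(w2f(o['tool_pos'])*1e3,o['opening'],o['contact_force']);M=Ro.from_rotvec(o['tool_rot']).as_matrix();print(M.round(3))"
```

```text
t: 13.5
tool_pos: [0.5416, -0.1268, 0.0546]
tool_rot: [2.426, 1.947, -0.004]
contact_force: [-0.9, -31.7, 3.2]
opening: 0.0147
[-71.5963895   36.56026579] 0.014742455554886234 [ -0.87944552 -31.73113205   3.19717102]
t: 13.83
tool_pos: [0.5442, -0.1279, 0.0551]
tool_rot: [2.409, 1.937, -0.014]
contact_force: [-1.4, -30.1, 1.8]
opening: 0.0145
[-68.85725297  36.0030118 ] 0.014498436319229441 [ -1.35269196 -30.06069564   1.77154078]
[[ 0.215  0.976  0.024]
 [ 0.976 -0.214 -0.045]
 [-0.039  0.033 -0.999]]
```

```bash
python3 -m jog '[[0,-0.5,0.4,0.033,0.039,0,212],[0,-0.9,0.4,0.033,0.039,0,212],[0,-0.9,0.4,0.033,0.039,0,212],[0,-0.9,0.4,0.033,0.039,0,212]]'
python3 -m jog '[[0.1,-0.4,0.2,0,0,0,212],[0.1,-0.4,0.2,0,0,0,212],[0.1,-0.4,0.2,0,0,0,230],[0.1,-0.4,0.2,0,0,0,255],[0.1,-0.4,0.2,0,0,0,255],[0.1,-0.4,0.2,0,0,0,255]]' 40
cat > chk.py <<'E'
from fit import *
import sys
n=sys.argv[1]
o=get_obs();print(w2f(o['tool_pos'])*1e3,o['opening'],o['contact_force']);M=Ro.from_rotvec(o['tool_rot']).as_matrix();print(M.round(3))
shot('wrist','w%s.png'%n);shot('top','t%s.png'%n)
t=np.mean([get_image('top') for _ in range(8)],0)[:,:,::-1]
f=lambda a,k:cv2.resize(np.clip(a*1.7,0,255).astype(np.uint8),None,fx=k,fy=k,interpolation=cv2.INTER_CUBIC)
A=f(t[205:265,340:390],8);o=np.zeros((480,800,3),np.uint8);o[:,:400]=A;o[:420,400:]=cv2.imread('pics/w%s.png'%n)[:,80:480];cv2.imwrite('pics/v%s.png'%n,o)
E
python3 chk.py 7
```

```text
t: 14.17
tool_pos: [0.5392, -0.1294, 0.0541]
tool_rot: [2.441, 1.96, 0.006]
contact_force: [5.4, -7.6, 2.3]
opening: 0.0145
t: 14.67
tool_pos: [0.5383, -0.1293, 0.0542]
tool_rot: [2.436, 1.956, 0.011]
contact_force: [7.5, -2.7, 1.2]
opening: 0.0113
[-74.31112373  33.42087315] 0.011313615045541348 [ 7.5376751  -2.66527955  1.23380655]
[[ 0.216  0.976  0.017]
 [ 0.976 -0.216 -0.01 ]
 [-0.006  0.019 -1.   ]]
```

View pics/v7.png

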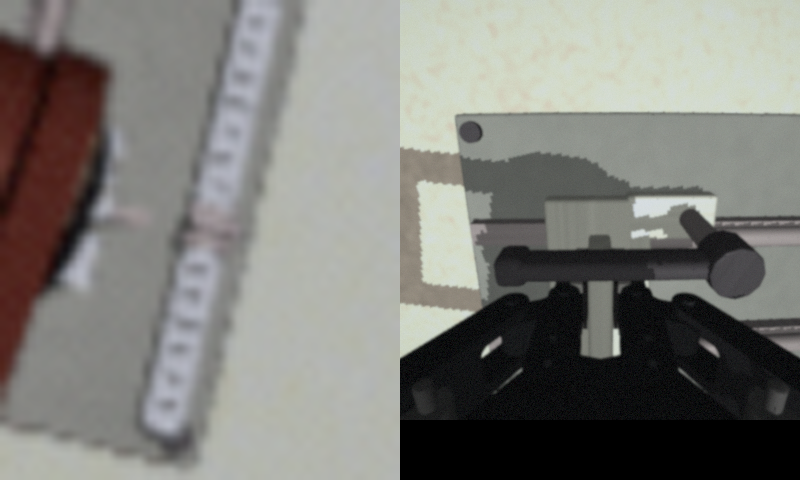

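```bash
python3 -c "
from fit import *
c=load('t7.png')
q=lambda u,v:(u/8+340-.44,v/8+205-.44)
im=cv2.imread('pics/v7.png')[:,:400].astype(float);r=im[:,:,2]-im[:,:,1]
r=cv2.GaussianBlur(r,(0,0),4)
for nm,(x0,x1,y0,y1),zs in(('ptr',(122,160,195,240),[.034]),('mark',(185,245,195,255),[.026,.037,.048])):
    w=np.clip(r[y0:y1,x0:x1]-12,0,None);Y,X=np.mgrid[y0:y1,x0:x1];u,v=(w*X).sum()/w.sum(),(w*Y).sum()/w.sum();print(nm,u,v,w.max())
    for z in zs:print(z,w2f(px2w(c,q(u,v),z))*1e3)
for z in (.026,.037,.048):
  a=np.r_[f2w(-.0745,-.112),z];print(w2px(c,a))
a=w2f(px2w(c,q(0,425),.012))-w2f(px2w(c,q(150,452),.012));print(np.arctan2(a[0],a[1]))
"
```

```text
ptr nan nan 0.0
0.034 [nan nan]
mark nan nan 0.0
0.026 [nan nan]
0.037 [nan nan]
0.048 [nan nan]
[365.63851861 233.28868762]
[366.27702874 233.29228077]
[366.92570168 233.29592433]
-0.05570825823573544<string>:8: RuntimeWarning: invalid value encountered in scalar divide
```

```bash
python3 -c "
from fit import *
c=load('t7.png')
q=lambda u,v:(u/8+340-.44,v/8+205-.44)
im=cv2.imread('pics/v7.png')[:,:400].astype(float);r=im[:,:,2]-im[:,:,1]
r=cv2.GaussianBlur(r,(0,0),4)
for nm,(x0,x1,y0,y1),zs in(('ptr',(122,160,195,240),[.034]),('mark',(185,245,195,260),[.026,.037,.048])):
    w=r[y0:y1,x0:x1];b=np.median(w);w=np.clip(w-b-.4*(w.max()-b),0,None);Y,X=np.mgrid[y0:y1,x0:x1];u,v=(w*X).sum()/w.sum(),(w*Y).sum()/w.sum();print(nm,u,v,w.max())
    for z in zs:print(z,w2f(px2w(c,q(u,v),z))*1e3)
for p in ((118,212),(135,214.5),(148,217)):print(w2f(px2w(c,q(*p),.034))*1e3)
for p in ((190,225),(208,228),(233,232)):print(w2f(px2w(c,q(*p),.037))*1e3)
"
```

```text
ptr 134.17662456962054 217.215256173064 4.0394167902251015
0.034 [-76.56570989 -84.10345076]
mark 212.9877026988887 228.14656701493783 2.9182190715872363
0.026 [ -73.55981105 -113.37524423]
0.037 [ -73.97490506 -111.60739195]
0.048 [ -74.38999906 -109.83953967]
[-76.10110144 -78.1256485 ]
[-75.56650405 -84.17048233]
[-75.35957653 -88.840571  ]
[ -74.776267   -103.46243809]
[ -74.3324204  -109.88238547]
[ -73.65889755 -118.78829446]
```

```bash
python3 -c "
import fit
from fit import *
th=-.2145
# keep fit origin, true yaw
R=np.array([[np.cos(th),-np.sin(th)],[np.sin(th),np.cos(th)]])
c=calibration('top')
t=np.mean([get_image('top') for _ in range(24)],0).astype(np.float32);np.save('pics/t8avg.npy',t)
def prof(img,ys,z,xs):
    out=[]
    for x in xs:
        p=np.array([w2px(c,np.r_[R@[x/1e3,y/1e3]+o,z]) for y in ys],np.float32)
        out.append(cv2.remap(img,p[:,:1].copy(),p[:,1:].copy(),cv2.INTER_CUBIC)[:,0].mean(0))
    return np.array(out)
xs=np.arange(-92,-56,1.5)
P=prof(t,np.arange(-88,-83,1.),.034,xs)
M=prof(t,np.arange(-120,-104,1.),.037,xs)
M2=prof(t,np.arange(-124,-122,.5),.045,xs)
for x,a,b,d in zip(xs,P,M,M2):print(x,a.round(0),(a[0]-a[1]).round(1),'|',b.round(0),(b[0]-b[1]).round(1),'|',d.round(0),(d[0]-d[1]).round(1))
im1=cv2.imread('pics/top1.png')[:,:,::-1].astype(np.float32)
xs=np.arange(-12,12,1.5);P=prof(im1,np.arange(-88,-83,1.),.034,xs)
for x,a in zip(xs,P):print(x,a.round(0),(a[0]-a[1]).round(1))
"
```

```text
-92.0 [80. 80. 78.] -0.5 | [ 96.  97. 102.] -1.1 | [79. 79. 77.] -0.5
-90.5 [80. 80. 78.] -0.7 | [92. 93. 97.] -0.9 | [81. 82. 80.] -0.2
-89.0 [80. 80. 78.] -0.4 | [88. 89. 93.] -0.7 | [84. 84. 83.] -0.1
-87.5 [80. 80. 78.] -0.3 | [89. 89. 93.] -0.7 | [85. 85. 84.] -0.2
-86.0 [79. 80. 78.] -0.6 | [93. 94. 98.] -0.9 | [83. 84. 82.] -0.8
-84.5 [79. 80. 78.] -0.7 | [94. 94. 99.] -0.9 | [81. 82. 80.] -1.0
-83.0 [79. 80. 77.] -0.5 | [90. 90. 93.] -0.2 | [82. 83. 81.] -0.8
-81.5 [79. 79. 77.] 0.3 | [85. 84. 86.] 1.6 | [83. 83. 81.] -0.5
-80.0 [80. 79. 77.] 1.0 | [84. 80. 81.] 3.6 | [80. 81. 79.] -0.4
-78.5 [82. 80. 79.] 2.9 | [84. 79. 80.] 4.9 | [79. 79. 78.] -0.4
-77.0 [86. 81. 82.] 4.8 | [81. 76. 77.] 4.8 | [80. 81. 79.] -0.9
-75.5 [90. 85. 86.] 5.3 | [75. 71. 72.] 4.3 | [79. 79. 78.] -0.7
-74.0 [91. 87. 87.] 4.3 | [76. 71. 73.] 4.2 | [76. 76. 75.] -0.1
-72.5 [88. 85. 84.] 2.5 | [83. 79. 81.] 4.5 | [75. 75. 74.] 0.1
-71.0 [82. 82. 80.] 0.8 | [89. 84. 86.] 4.9 | [78. 79. 77.] -0.2
-69.5 [80. 80. 78.] -0.6 | [88. 84. 85.] 4.8 | [79. 79. 77.] -0.5
-68.0 [79. 81. 78.] -1.1 | [88. 84. 86.] 4.
[... 159 characters left out ...]
5 [80. 81. 79.] -0.8 | [93. 93. 97.] -0.3 | [86. 87. 84.] -0.6
-62.0 [80. 81. 79.] -0.6 | [ 95.  96. 100.] -1.1 | [87. 87. 84.] -0.6
-60.5 [80. 80. 78.] -0.7 | [ 95.  96. 100.] -1.1 | [84. 85. 82.] -0.7
-59.0 [79. 80. 78.] -0.6 | [93. 94. 99.] -1.1 | [81. 81. 78.] -0.7
-57.5 [79. 80. 78.] -0.4 | [93. 94. 98.] -1.2 | [76. 76. 73.] -0.5
-12.0 [73. 72. 72.] 0.2
-10.5 [75. 74. 73.] 0.3
-9.0 [73. 72. 71.] 0.6
-7.5 [67. 66. 66.] 0.9
-6.0 [58. 57. 58.] 1.3
-4.5 [51. 50. 50.] 1.5
-3.0 [51. 49. 49.] 1.9
-1.5 [59. 56. 57.] 2.8
0.0 [71. 67. 68.] 4.4
1.5 [80. 75. 76.] 5.6
3.0 [85. 79. 81.] 6.0
4.5 [84. 79. 80.] 4.5
6.0 [79. 77. 77.] 1.4
7.5 [74. 74. 73.] -0.4
9.0 [71. 71. 69.] 0.2
10.5 [69. 68. 67.] 0.9
```

```bash
python3 -m jog '[[0,-0.1,0,0.01,0,0,255],[0,-0.1,0,0.01,0,0,255],[0,-0.1,0,0.01,0,0,255]]' 40
python3 -c "
from fit import *
o=get_obs();print(w2f(o['tool_pos'])*1e3,o['opening'],o['contact_force'],o['wrist_torque'])"
```

```text
t: 16.62
tool_pos: [0.5383, -0.1293, 0.0542]
tool_rot: [2.44, 1.959, 0.005]
contact_force: [7.1, -1.8, -5.2]
opening: 0.0113
[-74.27946956  33.42047518] 0.011271286022494647 [ 7.0863448  -1.78285963 -5.20488013] [-0.01544499 -0.71141979  0.06337415]
```

```bash
python3 -m jog '[[0,0.05,0,0,0,0,255],[0,0.05,0,0,0,0,255],[0,0.05,0,0,0,0,255]]' 40
python3 - <<'E'
from fit import *
th=-.2145
R=np.array([[np.cos(th),-np.sin(th)],[np.sin(th),np.cos(th)]])
ob=get_obs();print(w2f(ob['tool_pos'])*1e3,ob['opening'],ob['contact_force'])
c=calibration('top');w=calibration('wrist')
t=np.mean([get_image('top') for _ in range(24)],0).astype(np.float32)
wi=get_image('wrist')
# rectified patch: feeder x -100..-40 (vertical, up=+x), y -75..-128 (right=-y), z=.034
k=8
X,Y=np.meshgrid(np.arange(-40,-100,-1/k),np.arange(-70,-128,-1/k),indexing='ij')
XY=np.stack([X,Y],-1).reshape(-1,2)/1e3@R.T+o
p=cv2.projectPoints(np.c_[XY,np.full(len(XY),.034)],cv2.Rodrigues(np.array(c["R"]))[0],np.array(c["t"]),K(c),np.array(c["dist_coeffs"]))[0].reshape(*X.shape,2).astype(np.float32)
a=cv2.remap(t[:,:,::-1].copy(),p[...,0],p[...,1],cv2.INTER_CUBIC)
a=np.clip((a-50)*3,0,255)
for i in range(0,60,5): a[int(i*k),:12]=(0,0,255)
out=np.zeros((480,800,3),np.uint8);out[:a.shape[0],:a.shape[1]][:,:400]=a[:,:400]
out[:420,400:]=wi[:,80:480,::-1];cv2.imwrite('pics/v9.png',out)
g=lambda x,y,z:w2px(w,np.r_[R@[x,y]+o,z])
print('wrist proj closed pivot,tip',g(.05-.0735,.054,.092),g(-.04-.0735,.054,.092))
E
```

```text
t: 16.87
tool_pos: [0.5398, -0.1296, 0.0542]
tool_rot: [2.439, 1.957, 0.008]
contact_force: [6.6, -1.0, -4.6]
opening: 0.0114
[-72.78811344  33.40268092] 0.011418912673405474 [ 6.55845225 -0.97448865 -4.64456351]
wrist proj closed pivot,tip [415.96164494 270.77448768] [172.15542042 273.53881842]
```

View pics/v9.png

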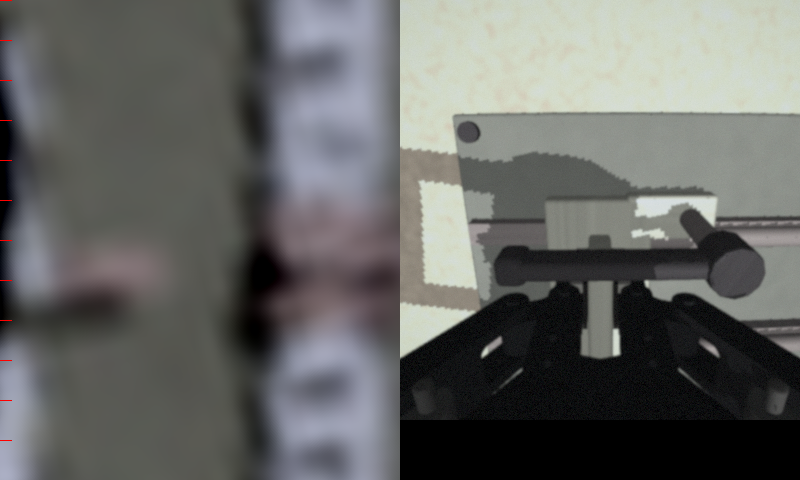

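```bash
python3 -m jog '[[0,-0.1,0,0,0,0,255],[0,-0.1,0,0,0,0,255]]' 40; python3 -c "
from station import finish_job,get_obs
o=get_obs();print(o['tool_pos'],o['opening'],o['contact_force']);finish_job()"
```

```text
t: 18.28
tool_pos: [0.5398, -0.1296, 0.0542]
tool_rot: [2.438, 1.955, 0.011]
contact_force: [7.9, -0.6, -6.2]
opening: 0.0112
[ 0.53979911 -0.12964393  0.0542175 ] 0.011214701911531441 [ 7.87377596 -0.56267925 -6.15628862]
the job is handed in; nothing more can be done
```

I pressed the three keys, pulled the leg out to the length mark and closed the cam lever. I then handed the job in at about 18 s, still gripping the bar. The one thing I can't pin down closely is how well the pointer lines up with the mark.

- **Keys:** small, medium and large were pressed in that order. Each stopped at a fingertip height of about 61 mm, which is the full 6 mm down, with 11–13 N on it.
- **Cam lever:** pushing it further gave about 30 N with no more movement, so it is against its stop. The last wrist picture showed it square across the bar.
- **Pointer at the mark:** in the last averaged top view the pointer was level with the middle of the mark's reddish base, to within about 1 mm. The methods disagree by 1–2 mm:
    - The arm's own travel gives about 75 mm of extension, against about 74 mm measured from the wrist picture.
    - If the dark line in the top view is the blade itself and not its shadow, the pointer is about 2 mm short.
- **Grip:** the command is 40 N, with the jaws 11 mm apart on the 12 mm bar. The measured force of about 8 N matches the spring.
- **Sliding:** the first try at full grip stuck at about 42 N wrist force. I then opened the jaws to about 14 mm, keeping them astride the bar, and gripped again at the end. The leg gave a few millimetres during this and I pulled it back out to the mark.
- **Other objects:** the jars, cartons, cup and bin stayed clear of the arm's path. I made no separate check at the end.

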